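# Count three filled test kits into the tray

### The job

Five look-alike white cartons lean in the sloped rack: three are filled and two are empty, which only their weight tells. Stand exactly the three filled ones upright in the grey tray on the scale, each set down gently and let go, and leave the two empty ones in their own slots of the rack (one that was lifted to feel its weight goes back down where it was). Do not disturb the other things on the table.

Things in the scene. Friction and masses are not known exactly. Their poses are not given: they have to be found in the camera images.
- carton_1: White carton 1 of five alike, closed, rigid, 34 x 40 x 100 mm (x, y, z). Origin: centre of its underside; z runs along its length to its top end. At the start it leans 28 degrees in the rack: z points up and towards the robot, y along the row. Filled: 0.32 to 0.39 kg; empty: about 0.075 kg; three of five are filled, at random, and look the same. Contents are loose by up to 3 mm.
- carton_2: White carton 2 of five alike, closed, rigid, 34 x 40 x 100 mm (x, y, z). Origin: centre of its underside; z runs along its length to its top end. At the start it leans 28 degrees in the rack: z points up and towards the robot, y along the row. Filled: 0.32 to 0.39 kg; empty: about 0.075 kg; three of five are filled, at random, and look the same. Contents are loose by up to 3 mm.
- carton_3: White carton 3 of five alike, closed, rigid, 34 x 40 x 100 mm (x, y, z). Origin: centre of its underside; z runs along its length to its top end. At the start it leans 28 degrees in the rack: z points up and towards the robot, y along the row. Filled: 0.32 to 0.39 kg; empty: about 0.075 kg; three of five are filled, at random, and look the same. Contents are loose by up to 3 mm.
- carton_4: White carton 4 of five alike, closed, rigid, 34 x 40 x 100 mm (x, y, z). Origin: centre of its underside; z runs along its length to its top end. At the start it leans 28 degrees in the rack: z points up and towards the robot, y along the row. Filled: 0.32 to 0.39 kg; empty: about 0.075 kg; three of five are filled, at random, and look the same. Contents are loose by up to 3 mm.
- carton_5: White carton 5 of five alike, closed, rigid, 34 x 40 x 100 mm (x, y, z). Origin: centre of its underside; z runs along its length to its top end. At the start it leans 28 degrees in the rack: z points up and towards the robot, y along the row. Filled: 0.32 to 0.39 kg; empty: about 0.075 kg; three of five are filled, at random, and look the same. Contents are loose by up to 3 mm.
- rack: Fixed aluminium rack, base plate 130 x 470 mm. Origin: on the table, middle of its length, 10 mm in from the plate's robot-side edge; x points away from the robot, y along the row. Five sloped slots 84 mm apart along y (44 mm free between cartons). A carton is drawn out and put back along its own length; its upper 38 mm stands free of the rack.
- slot_3 (a point): Foot of the middle slot: centre of the carton's underside there; rack x 45 mm, 85 mm above the table. Each slot has a foot ledge, a 22 mm wide rib under the carton's robot-side face (its -x) up to 62 mm along it, and side cheeks 20 mm high along it with 2.5 mm play each side. The side facing away from the robot is open.
- bar (a point): Middle of the underside of a fixed light bar above the cartons' upper ends, 279 mm above the table: 28 mm deep (rack x 8 to 36 mm), 470 mm long along rack y, 25 mm thick, on a 14 mm post at each end. It blocks a vertical tool; one tilted 28 degrees along the carton's length, closing across its 40 mm width, passes on the robot side of the bar.
- scale: Fixed white counter scale, body 200 x 200 mm, 46 mm high, with a small display on its +x side. Origin: centre of its underside. Carries the sprung pan and tray.
- tray_in (a point): Centre of the inner floor of the grey open tray fixed on the scale's pan, 70 mm above the table when unloaded. x and y along the tray's sides: inside 140 mm (x) by 100 mm (y), walls 4 mm thick, 30 mm high above the inner floor. Room for three cartons standing in a row along x.
- pan (a joint): Sinking of the scale's pan, m: 0 unloaded, grows as it is loaded, about 6.5 mm per kg (1500 N/m), stops at 12 mm; the three filled cartons alone sink it 6.4 to 7.6 mm.
- tape_roll: Bystander: cardboard ring 90 mm across, 24 mm high, lying on the table. Origin: centre of its underside.
- marker: Bystander: black marker, 130 mm long, 16 mm thick, lying on the table. Origin: centre of its underside, length along x.
- sanitizer: Bystander: white bottle 60 mm across, 150 mm high, standing beyond the rack. Origin: centre of its underside.
Things that resemble listed ones, but are neither listed nor needed, are in the scene too. Leave any purple or red look-alike of the carton_5 alone.

How it is judged:
By the outcome, as a careful person would: the job done as asked, in the order asked, and still so for the second after the job is handed in, with the robot touching nothing.
It also fails if it takes over 72 s, if anything falls off the work surface, if the arm or the gripper's body presses on something with over 40 N, if the wrist force passes 120 N, or if a joint passes its speed limit or range.

### The arm

A 6-joint arm with a two-finger parallel gripper is mounted at the origin on the work surface. World frame = base frame: x ahead of the robot, y to its left, z up, the work surface at z = 0. Lengths are in m, angles in rad, forces in N, time in s.
With the tool pointing down it reaches from about 0.35 to 0.875 m from the base axis. Payload 4.2 kg.
Tool frame: the origin (TCP) lies at the very end of the fingers, on their centre line; the grasp point (between the pads) lies 19 mm behind it; z points along the fingers, y is the direction in which the jaws open and shut (so a half turn about z gives the same grasp; the last joint's range is limited). The gripper opens to 87 mm and grips with 3 to 60 N. Pads are 19 mm wide; open, the fingers measure 117 mm over their backs; the gripper's body (75 mm by 190 mm) begins 51 mm behind the grasp point.
Start: joints at [-1.034, 0.385, 0.008, 0, -1.194, -0.259], TCP at [0.171, -0.601, 0.223] pointing down, gripper open.
Joint ranges: [-3.14, 3.14], [-1.21, 2.06], [-1.07, 1.41], [-3.16, 2.05], [-2.99, -0.16], [-3.1, 3.1]. Speed limits (rad/s): [2.79, 2.79, 3.14, 3.14, 3.14, 3.14].

### API

Orientations are given as a unit quaternion [x, y, z, w].
In Python, from rig import arm gives the robot as it stands. The module is installed in compiled form; this text tells all that it offers. Calls block until the motion is done:
- arm.move_pose(position, orientation): joint-space move of the TCP to a pose.
- arm.movel(position, max_speed=0.15, ori=None, max_force=None): straight line of the TCP; ori=None keeps the orientation; max_speed is the mean speed in m/s. With max_force (N) it stops when the force on the tool has changed by that much, and returns True; else False.
- arm.goto_joints(angles): joint-space move.
- arm.open_gripper() and arm.close_gripper(): open the fingers fully, or close them until they stop; the grip force is fixed at half the most.
- arm.hold(seconds).
- arm.solve_ik(position, orientation): joint angles nearest the present ones, or None.
- arm.read_state(): the state.
- arm.grab_frame(name): name is "scene" or "top" or "wrist"; returns a dict with "image" (400x640x3 uint8, red, green, blue), "intrinsics" (3x3 intrinsics, pixels), "rvec" (rotation vector, rad) and "tvec" (3), from world to camera coordinates, as OpenCV has them. Camera axes: x right, y down, z forward; pixel columns grow to the right and rows downward; lengths in m; the calibration is good to about 2 mm. A picture is of the moment at which its call begins. There is no depth.
A pose or a line that the arm cannot do raises arm.MotionError and nothing moves.
- arm.close_job(): hands the job in, once; it reports no verdict.
The state is a dict: "time": time; "q": joint angles; "qd": joint speeds; "effort": joint torques, N m; "eef_pos": TCP position; "orientation": TCP orientation; "wrist_force": force on the tool from outside, world axes, zero at the start; "torque": the same for the moment, N m; "gripper_width": opening from 0.0 (shut) to 1.0 (fully open).
Only numpy, scipy, OpenCV 4.12 (cv2) and the standard library are available. Lean on these libraries where they do the work, as an engineer would, in place of code of your own. Each camera call takes 0.05 s, during which the arm holds its last target. There are 200 camera calls.

## Working session

There is one attempt and no reset: what is moved stays moved. The work goes in short steps, each a Python script; the robot and the scene stay as the last script left them, time stands still between calls to the robot, and variables do not carry over. Pictures are saved under pics/ and viewed, about 8 in all and at most 12, crops included, and the job is handed in when it is done.

```bash
mkdir -p pics; python3 - <<'E'
from rig import arm
import cv2,numpy as np
for n in ("scene","top"):
    f=arm.grab_frame(n); cv2.imwrite(f"pics/{n}0.png",f["image"][:,:,::-1])
    R=cv2.Rodrigues(np.array(f["rvec"],float))[0]; print(n,np.array(f["intrinsics"]).tolist(),(-R.T@np.array(f["tvec"]).ravel()).round(3),R.round(3).tolist())
s=arm.read_state();print(s)
E
```

```text
scene [[461.67186501657517, 0.0, 322.7297936419068], [0.0, 461.67186501657517, 200.6932140917957], [0.0, 0.0, 1.0]] [ 1.111 -0.406  1.158] [[0.533, 0.846, 0.002], [0.668, -0.419, -0.615], [-0.519, 0.329, -0.788]]
top [[519.5768060551899, 0.0, 316.6375448838283], [0.0, 519.5768060551899, 199.97621661880694], [0.0, 0.0, 1.0]] [0.255 0.007 1.425] [[0.007, -1.0, 0.015], [-0.987, -0.009, -0.158], [0.158, -0.014, -0.987]]
{'time': 0.1, 'q': array([-1.03439998e+00,  3.85507435e-01,  6.78443713e-03, -4.49651276e-04,
       -1.19396355e+00, -2.58600940e-01]), 'qd': array([-0.00067734, -0.00257605,  0.00314857,  0.00163153, -0.00115757,
       -0.00022813]), 'effort': array([ 2.42505866e-04, -3.91689956e+01,  1.87935323e+01,  4.23185840e+00,
        1.34868507e-02, -7.96644849e-05]), 'eef_pos': array([ 0.17128099, -0.60053296,  0.22155861]), 'orientation': array([-1.38369324e-01,  9.90380227e-01,  9.52317891e-04, -1.73185322e-04]), 'wrist_force': array([ 0.45005983,  0.88825805, -0.36907831]), 'torque': array([ 0.06980959, -0.0258672 , -0.05573299]), 'gripper_width': 1.0002693401647929}
```

View pics/scene0.png

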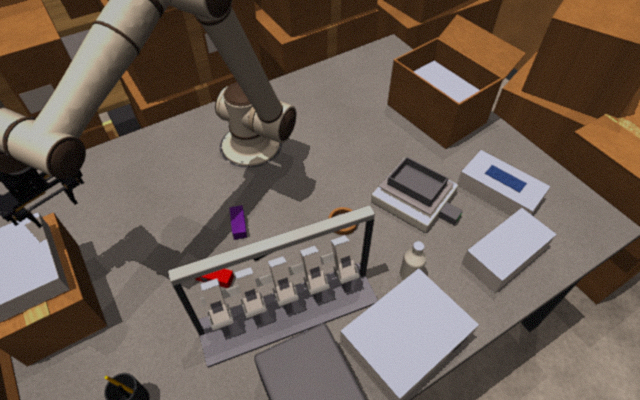

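View pics/top0.png

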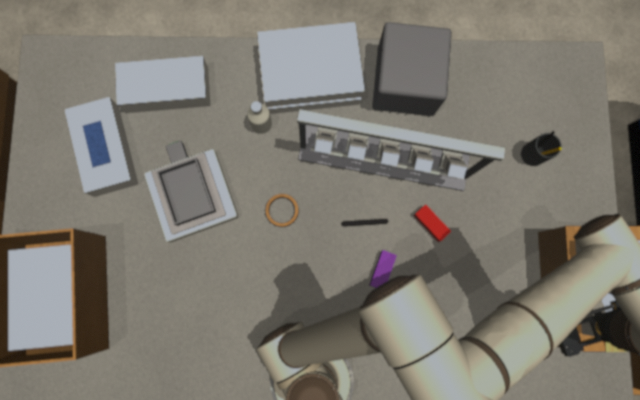

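Top view: the rack with five white cartons is at about (300–505, 110–190), the grey tray on the scale at about (188, 190). The purple block (383, 267) and the red one (432, 222) are decoys. The tape ring is at (282, 210), the marker at (365, 222) and the sanitizer at (258, 115). I'll enlarge the rack and tray.

```bash
python3 - <<'E'
import cv2,numpy as np
t=cv2.imread("pics/top0.png"); s=cv2.imread("pics/scene0.png")
def up(a,k): return cv2.convertScaleAbs(cv2.resize(a,None,fx=k,fy=k,interpolation=cv2.INTER_CUBIC),alpha=1.3)
c=np.zeros((600,800,3),np.uint8)
a=up(t[100:200,280:520],3); c[:300,:720]=a
b=up(t[140:245,140:245],2.8); c[302:302+b.shape[0],:b.shape[1]]=b
d=up(s[150:235,365:470],3.4)[:290]; c[302:302+d.shape[0],320:320+d.shape[1]]=d
cv2.imwrite("pics/c1.png",c)
cv2.imwrite("pics/c2.png",up(s[200:370,160:390],3.4))
E
```

```text
(no output)
```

View pics/c1.png

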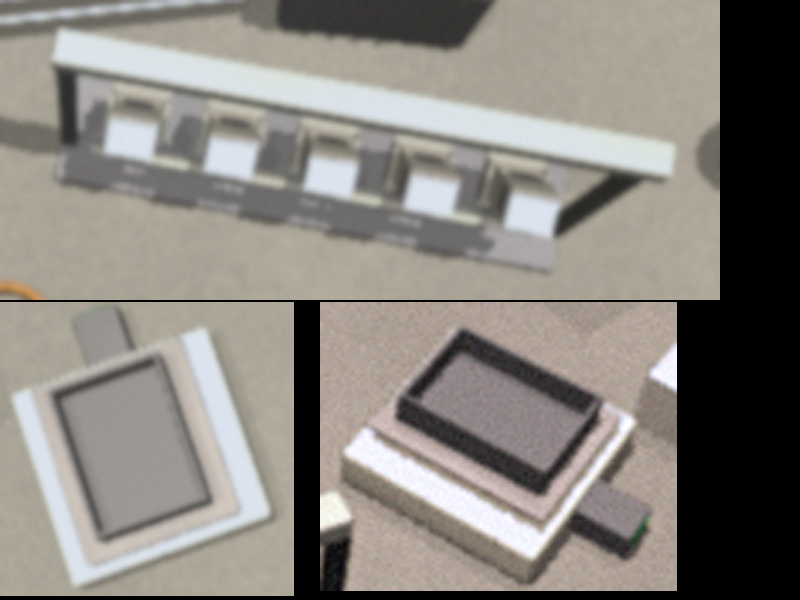

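View pics/c2.png

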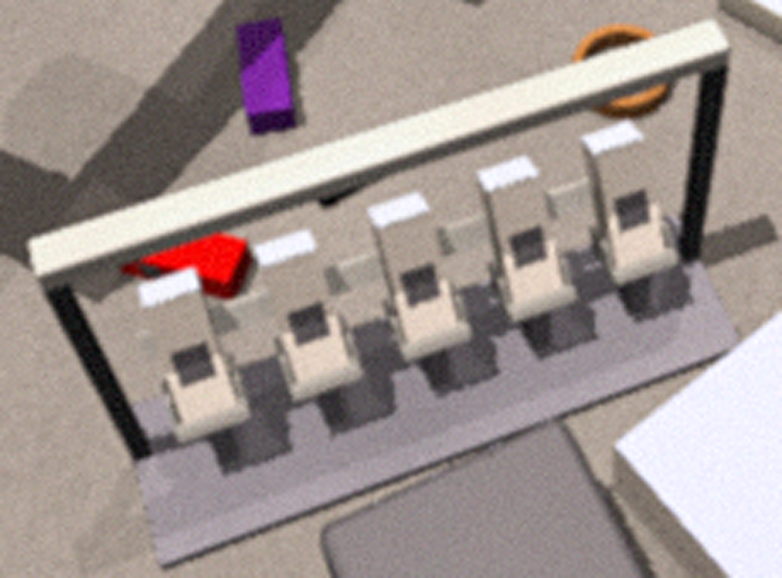

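```bash
cat > h.py <<'E'
from rig import arm
import cv2,numpy as np
from scipy.spatial.transform import Rotation as Ro
def cast(f,px,z):
    R=cv2.Rodrigues(np.array(f["rvec"],float))[0]; t=np.array(f["tvec"],float).ravel(); K=np.array(f["intrinsics"],float)
    px=np.atleast_2d(np.array(px,float)); d=np.c_[px,np.ones(len(px))]@np.linalg.inv(K).T@R; c=-R.T@t
    return c+d*((z-c[2])/d[:,2])[:,None]
E
python3 - <<'E'
from h import *
np.set_printoptions(precision=4,suppress=True)
F={n:arm.grab_frame(n) for n in("top","scene")}
for n,(x0,y0,x1,y1),thr in(("top",(305,125,490,180),150),("scene",(190,225,365,300),140)):
    im=F[n]["image"].astype(int); m=((im.min(2)>thr)&(im[...,2]>im[...,0]+3)).astype(np.uint8)
    mm=np.zeros_like(m); mm[y0:y1,x0:x1]=m[y0:y1,x0:x1]
    k,_,st,ce=cv2.connectedComponentsWithStats(mm)
    for i in range(1,k):
        if st[i,4]>25: print(n,ce[i],st[i],cast(F[n],ce[i],.1733)[0])
    cv2.imwrite(f"pics/m_{n}.png",mm*255)
o=lambda p,k,a,b,c,d:[[a+(x-c)/k,b+(y-d)/k] for x,y in p]
f=F["top"]
def rep(l,P):
    print(l,P[:,:2].tolist(),"c",P.mean(0),"edges",np.linalg.norm(P-np.roll(P,-1,0),axis=1))
rep("body",cast(f,o([(12,397),(208,328),(270,515),(77,585)],2.8,140,140,0,302),.046))
rep("rim top",cast(f,o([(52,393),(158,354),(213,500),(103,541)],2.8,140,140,0,302),.1))
rep("rim scene",cast(F["scene"],o([(463,329),(602,401),(547,472),(397,400)],3.4,365,150,320,302),.1))
b=cast(f,o([(60,30),(675,147)],3,280,100,0,0),.304);b2=cast(f,o([(52,65),(670,178)],3,280,100,0,0),.279);print("bar",b,b2)
E
```

```text
top [419.0251 137.6759] [ 331  125  159   30 1154] [ 0.6154 -0.2645  0.1733]
top [323.25   145.8869] [316 140  16  13 168] [ 0.5918 -0.0255  0.1733]
top [356.6485 152.1818] [349 146  16  14 165] [ 0.5766 -0.1084  0.1733]
top [389.9434 158.6604] [382 153  16  13 159] [ 0.561  -0.1909  0.1733]
top [423.4908 164.908 ] [416 159  16  13 163] [ 0.546  -0.2738  0.1733]
top [456.7711 171.2169] [449 165  17  14 166] [ 0.5308 -0.3559  0.1733]
scene [339.507  240.0423] [332 236  17   9  71] [ 0.5924 -0.0255  0.1733]
scene [308.3924 250.557 ] [301 246  16  10  79] [ 0.5772 -0.1085  0.1733]
scene [276.5366 261.2561] [269 257  16  10  82] [ 0.5619 -0.1905  0.1733]
scene [243.3778 272.4889] [235 268  17  10  90] [ 0.5468 -0.2732  0.1733]
scene [208.8372 284.3605] [201 280  17  10  86] [ 0.532  -0.3566  0.1733]
body [[0.5430211135873022, 0.4534012443970482], [0.6133443844359563, 0.26781034279226834], [0.4306745470321615, 0.20197292382393406], [0.36254018819610334, 0.3816758850663407]] c [0.4874 0.3262 0.046 ] edges [0.1985 0.1942 0.1922 0.1942]
rim top [[0.5358822674641193, 0.39929573360665566], [0.5739221214709236, 0.30308005166813684], [0.43719891335357675, 0.24691111577215263], [0.39860950696491404, 0.3454936134753208]] c [0.4864 0.3237 0.1   ] edges [0.1035 0.1478 0.1059 0.1474]
rim scene [[0.41103469707154083, 0.35116625213926855], [0.5453719911629894, 0.4009309204911372], [0.5809652218634479, 0.3069848661067991], [0.4476881066413365, 0.2473027916731576]] c [0.4963 0.3266 0.1   ] edges [0.1433 0.1005 0.146  0.1101]
bar [[ 0.6391  0.0305  0.304 ]
 [ 0.5538 -0.428   0.304 ]] [[ 0.6198  0.0368  0.279 ]
 [ 0.5362 -0.4326  0.279 ]]
```

```bash
cat >> h.py <<'E'
psi=np.radians(-10.46); RX=np.array([np.cos(psi),np.sin(psi),0]); RY=np.array([-np.sin(psi),np.cos(psi),0]); Z=np.array([0,0,1.])
A=-RX*np.sin(np.radians(28))+Z*np.cos(np.radians(28)); N=RX*np.cos(np.radians(28))+Z*np.sin(np.radians(28))
FOOT3=np.array([.5616,-.1907,.1733])-.1*A
def quat(y,z): return Ro.from_matrix(np.c_[np.cross(y,z),y,z]).as_quat()
S=1   # sign of tool y
def QR(): return quat(S*RY,-A)
def slot(k,a,n=0): return FOOT3+RY*.084*k+A*a+N*n     # k=+2..-2 ; a along the carton
VIA=FOOT3-RX*.17+RY*.06+Z*.27
T=np.array([.488,.3245,.07]); tp=np.radians(21.5); TX=np.array([np.cos(tp),np.sin(tp),0]); TY=np.array([-np.sin(tp),np.cos(tp),0])
def QT(): return quat(S*TY,-Z)
G=.059   # TCP above the carton's underside when gripped
def force(n=8):
    a=[]
    for _ in range(n): arm.hold(.04); a.append(arm.read_state()["wrist_force"])
    return np.mean(a,0)
E
python3 - <<'E'
import h; from h import *
print(FOOT3,VIA)
for h.S in(1,-1):
    for k in range(-2,3):
        for a in(G,.125,.215):
            q=arm.solve_ik(slot(k,a),h.QR()); print(h.S,k,a,None if q is None else np.round(q,2))
    print("via",arm.solve_ik(VIA,h.QR()))
    for x in(-.044,.044):
        for z in(G,.13): q=arm.solve_ik(T+TX*x+Z*z,h.QT()); print("tray",x,z,None if q is None else np.round(q,2))
E
```

```text
[ 0.60776698 -0.19922321  0.08500524] [ 0.451485   -0.10935696  0.35500524]
1 -2 0.059 [-0.38  0.34 -0.31 -0.22 -0.44 -1.19]
1 -2 0.125 [-0.39  0.23 -0.31 -0.19 -0.55 -1.22]
1 -2 0.215 [-0.41  0.09 -0.28 -0.16 -0.73 -1.24]
1 -1 0.059 [-0.2   0.29 -0.47 -0.03 -0.32 -1.52]
1 -1 0.125 [-0.21  0.17 -0.46 -0.02 -0.45 -1.53]
1 -1 0.215 [-0.21  0.02 -0.41 -0.02 -0.65 -1.53]
1 0 0.059 [-0.04  0.26 -0.66  0.37 -0.18 -2.06]
1 0 0.125 [-0.02  0.13 -0.6   0.22 -0.37 -1.92]
1 0 0.215 [ 0.01 -0.03 -0.53  0.16 -0.6  -1.87]
1 1 0.059 None
1 1 0.125 [ 0.15  0.11 -0.71  0.5  -0.32 -2.34]
1 1 0.215 [ 0.21 -0.05 -0.61  0.34 -0.58 -2.21]
1 2 0.059 None
1 2 0.125 [ 0.29  0.12 -0.74  0.7  -0.34 -2.67]
1 2 0.215 [ 0.39 -0.03 -0.63  0.47 -0.6  -2.49]
via [ 0.23943124 -0.23955563 -0.53606381  0.26122239 -0.83984329 -2.12481141]
tray -0.044 0.059 [ 0.9   0.34 -0.32  0.   -0.91 -2.1 ]
tray -0.044 0.13 [ 0.9   0.26 -0.23  0.   -1.08 -2.1 ]
tray 0.044 0.059 [ 0.83  0.47 -0.11  0.   -1.   -2.02]
tray 0.044 0.13 [ 0.83  0.41 -0.01  0.   -1.15 -2.02]
-1 -2 0.059 [-0.38  0.34 -0.31 -0.22 -0.44  1.95]
-1 -2 0.125 [-0.
[... 206 characters left out ...]
02 -0.41 -0.02 -0.65  1.61]
-1 0 0.059 [-0.04  0.26 -0.66  0.37 -0.18  1.08]
-1 0 0.125 [-0.02  0.13 -0.6   0.22 -0.37  1.22]
-1 0 0.215 [ 0.01 -0.03 -0.53  0.16 -0.6   1.27]
-1 1 0.059 None
-1 1 0.125 [ 0.15  0.11 -0.71  0.5  -0.32  0.8 ]
-1 1 0.215 [ 0.21 -0.05 -0.61  0.34 -0.58  0.94]
-1 2 0.059 None
-1 2 0.125 [ 0.29  0.12 -0.74  0.7  -0.34  0.47]
-1 2 0.215 [ 0.39 -0.03 -0.63  0.47 -0.6   0.65]
via [ 0.23943124 -0.23955563 -0.53606381  0.26122239 -0.83984329  1.01678124]
tray -0.044 0.059 [ 0.9   0.34 -0.32  0.   -0.91  1.04]
tray -0.044 0.13 [ 0.9   0.26 -0.23  0.   -1.08  1.04]
tray 0.044 0.059 [ 0.83  0.47 -0.11  0.   -1.    1.12]
tray 0.044 0.13 [ 0.83  0.41 -0.01  0.   -1.15  1.12]
```

```bash
cat >> h.py <<'E'
def tz(d,X,V,base): t=np.radians(base-d); return X*np.sin(t)-V*np.cos(t)   # tool z, tilted base-d degrees from vertical
def rackpose(k,a,d=0,n=0,g=.078):   # a: lift along the carton
    z=tz(d,RX,Z,28); return slot(k,g+a,n)+.019*z, quat(S*RY,z)
def traypose(x,h,d=0,g=.078):       # h: underside height above floor
    z=tz(d,TX,Z,0); return T+TX*x+Z*(h+g)+.019*z, quat(S*TY,z)
E
python3 - <<'E'
import h; from h import *
for k in(0,1,2):
  for g in(.078,.083):
    for d in(0,3,4,5,6,8):
        r=[arm.solve_ik(*rackpose(k,a,d,n,g=g)) for a,n in((0,0),(.03,.003),(.14,0))]
        print(k,g,d,[None if q is None else round(q[4],2) for q in r])
print([arm.solve_ik(*traypose(x,0,d)) is not None for x in(-.044,0,.044) for d in(0,5,8)])
E
```

```text
0 0.078 0 [np.float64(-0.18), np.float64(-0.28), np.float64(-0.56)]
0 0.078 3 [np.float64(-0.31), np.float64(-0.38), np.float64(-0.64)]
0 0.078 4 [np.float64(-0.34), np.float64(-0.42), np.float64(-0.66)]
0 0.078 5 [np.float64(-0.38), np.float64(-0.45), np.float64(-0.69)]
0 0.078 6 [np.float64(-0.41), np.float64(-0.48), np.float64(-0.71)]
0 0.078 8 [np.float64(-0.47), np.float64(-0.53), np.float64(-0.76)]
0 0.083 0 [np.float64(-0.2), np.float64(-0.29), np.float64(-0.57)]
0 0.083 3 [np.float64(-0.32), np.float64(-0.4), np.float64(-0.65)]
0 0.083 4 [np.float64(-0.35), np.float64(-0.43), np.float64(-0.67)]
0 0.083 5 [np.float64(-0.39), np.float64(-0.46), np.float64(-0.7)]
0 0.083 6 [np.float64(-0.42), np.float64(-0.49), np.float64(-0.72)]
0 0.083 8 [np.float64(-0.48), np.float64(-0.54), np.float64(-0.77)]
1 0.078 0 [None, np.float64(-0.21), np.float64(-0.54)]
1 0.078 3 [np.float64(-0.24), np.float64(-0.34), np.float64(-0.62)]
1 0.078 4 [np.float64(-0.29), np.float64(-0.38), np.float64(-0.65)]
1 0.078 5 [np.float64(-0.33), np.float64(-0.41), np.float64(-0.67)]
1 0.078 6 [np.float64(-0.37)
[... 643 characters left out ...]
64(-0.29), np.float64(-0.38), np.float64(-0.66)]
2 0.078 5 [np.float64(-0.33), np.float64(-0.41), np.float64(-0.68)]
2 0.078 6 [np.float64(-0.36), np.float64(-0.44), np.float64(-0.71)]
2 0.078 8 [np.float64(-0.43), np.float64(-0.51), np.float64(-0.76)]
2 0.083 0 [None, np.float64(-0.24), np.float64(-0.57)]
2 0.083 3 [np.float64(-0.26), np.float64(-0.36), np.float64(-0.65)]
2 0.083 4 [np.float64(-0.3), np.float64(-0.39), np.float64(-0.67)]
2 0.083 5 [np.float64(-0.34), np.float64(-0.42), np.float64(-0.7)]
2 0.083 6 [np.float64(-0.38), np.float64(-0.46), np.float64(-0.72)]
2 0.083 8 [np.float64(-0.45), np.float64(-0.52), np.float64(-0.77)]
[True, True, True, True, True, True, True, True, True]
```

```bash
python3 - <<'E'
from h import *
p=arm.read_state()["eef_pos"]; arm.movel(p+Z*.12,.3)
arm.move_pose(*rackpose(-2,.12,4)); s=arm.read_state(); print(s["time"],s["eef_pos"],rackpose(-2,.12,4)[0])
arm.movel(rackpose(-2,.055,4)[0],.2); print(arm.read_state()["time"],force())
f=arm.grab_frame("wrist"); cv2.imwrite("pics/w1.png",f["image"][:,:,::-1])
t=arm.grab_frame("scene")["image"][150:370,140:420]; t=cv2.resize(t,None,fx=2,fy=2)[:,:,::-1]
cv2.imwrite("pics/w1b.png",np.vstack([np.pad(cv2.resize(f["image"],(400,250))[:,:,::-1],((0,0),(0,160),(0,0))),t])[:600])
E
```

```text
2.2917 [ 0.49334778 -0.34957641  0.24251161] [ 0.49345569 -0.34895842  0.2424715 ]
2.7667 [-0.18358323 -0.48915749  0.11094837]
```

View pics/w1b.png

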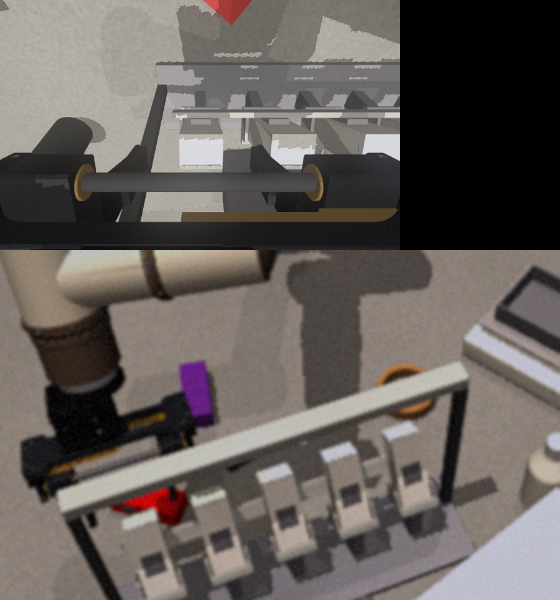

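The wrist view (upper left) shows the end carton's top at about (201, 150), between the fingers at about 145 and 240. In the scene view the gripper is on the robot side of the bar and clear of it. Next I grasp and weigh.

```bash
cat >> h.py <<'E'
D=4
def st(): s=arm.read_state(); return f"t={s['time']:.1f} w={s['gripper_width']:.3f}"
def feel(k):
    "from a=.055 above slot k: grasp, lift, weigh"
    f0=force(6); hit=arm.movel(rackpose(k,0,D)[0],.08,max_force=8)
    if hit: print("HIT on approach",force(3)-f0); return None
    arm.close_gripper(); print("closed",st(),"f",(force(3)-f0).round(2))
    arm.movel(rackpose(k,.03,D)[0],.06); arm.movel(rackpose(k,.03,D,.003)[0],.05); arm.hold(.2)
    w=force(8)-f0; print("slot",k,"df",w.round(2),st()); return -w[2]
def putback(k):
    arm.movel(rackpose(k,.03,D)[0],.05); h=arm.movel(rackpose(k,0,D)[0],.04,max_force=6); arm.hold(.2)
    arm.open_gripper(); arm.movel(rackpose(k,.055,D)[0],.12); print("put back",k,h,st())
def carry(k,x):
    arm.movel(rackpose(k,.03,D)[0],.05); arm.movel(rackpose(k,.15,D)[0],.2)
    arm.movel(VIA,.25); arm.move_pose(*traypose(x,.06,D)); print("hover",st())
def place(x):
    arm.movel(traypose(x,.012,D)[0],.15); arm.hold(.2)
    h=arm.movel(traypose(x,-.012,D)[0],.025,max_force=3.); arm.hold(.15)
    print("touch",h,"height",(arm.read_state()["eef_pos"]-traypose(x,0,D)[0])[2].round(4),st())
    arm.open_gripper(); arm.hold(.2); arm.movel(traypose(x,.09,D)[0],.15); print("released",st())
def goto(k):
    arm.move_pose(VIA,rackpose(k,0,D)[1]); arm.movel(rackpose(k,.10,D)[0],.25); arm.movel(rackpose(k,.055,D)[0],.15)
E
python3 - <<'E'
from h import *
feel(-2)
E
```

```text
closed t=5.1 w=0.457 f [ 1.1  -0.12 -0.59]
slot -2 df [ 0.4  -0.34 -1.05] t=6.7 w=0.461
```

About 1 N, so carton −2 is empty. I'll put it back and try the next slot.

```bash
python3 - <<'E'
from h import *
putback(-2); arm.movel(rackpose(-1,.055,D)[0],.2)
w=feel(-1)
if w is not None and w>2: carry(-1,-.044)
f=arm.grab_frame("wrist"); cv2.imwrite("pics/w2.png",f["image"][:,:,::-1])
t=arm.grab_frame("scene")["image"]; a=cv2.resize(t[150:370,170:400],None,fx=1.7,fy=1.7); b=cv2.resize(t[90:240,340:480],None,fx=2.6,fy=2.6)
c=np.zeros((600,800,3),np.uint8); c[:374,:391]=a; c[:390,400:764]=b; w_=cv2.resize(f["image"],(336,210)); c[390:600,400:736]=w_
cv2.imwrite("pics/c3.png",c[:,:,::-1])
E
```

```text
put back -2 True t=9.5 w=1.003
closed t=12.0 w=0.456 f [-0.91  0.69  1.24]
slot -1 df [-0.46  0.21 -0.24] t=13.6 w=0.458
```

View pics/c3.png

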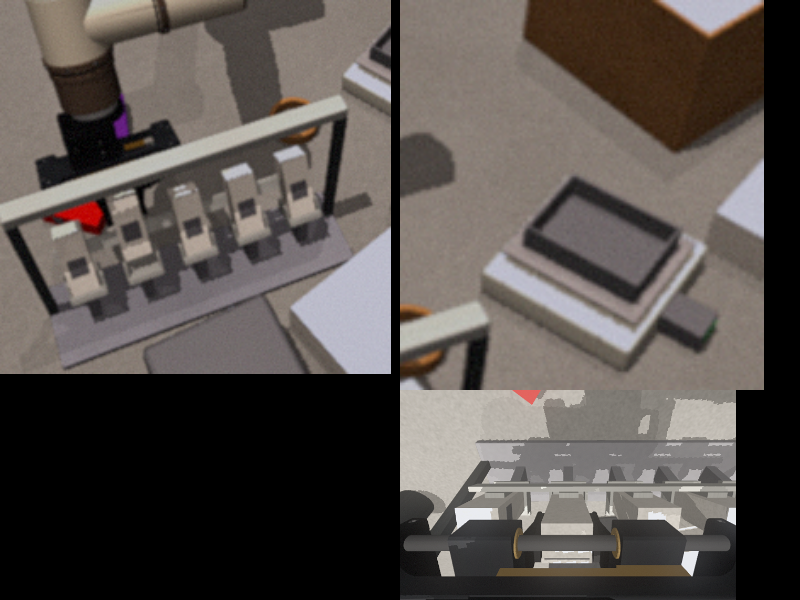

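The gripper holds carton −1 at about (130, 215), lifted. It too reads light, but the noise is about 0.5 N, so I'll read the absolute force again before deciding.

```bash
python3 - <<'E'
from h import *
a=[]
for _ in range(20): arm.hold(.03); s=arm.read_state(); a.append(np.r_[s["wrist_force"],s["torque"],s["effort"][1:3]])
print(np.mean(a,0).round(2),np.std(a,0).round(2)); p=arm.read_state()["eef_pos"]; print(p-rackpose(-1,.03,D,.003)[0])
E
```

```text
[ 1.100e-01 -2.000e-01 -7.900e-01  1.400e-01  9.300e-01  1.000e-02
 -3.070e+01  1.693e+01] [0.42 0.38 0.55 0.02 0.03 0.03 0.   0.  ]
[ 5.15811433e-06  2.08935209e-05 -1.48182981e-05]
```

The absolute reading is −0.79 N, which is about 0.075 kg, so −1 is also empty. Slots 0, +1 and +2 should then be the filled ones, and I'll weigh each to confirm.

```bash
sed -i 's/max_force=6); arm.hold(.2)/max_force=8); arm.hold(.2); print("stop above seat",(arm.read_state()["eef_pos"]-rackpose(k,0,D)[0])@A)/' h.py
python3 - <<'E'
from h import *
putback(-1); arm.movel(rackpose(0,.055,D)[0],.2)
w=feel(0)
if w is not None and w>2: carry(0,-.044)
fs={n:arm.grab_frame(n) for n in("wrist","scene","top")}; 
for n in fs: cv2.imwrite(f"pics/h_{n}.png",fs[n]["image"][:,:,::-1])
c=np.zeros((600,800,3),np.uint8); t=fs["scene"]["image"]
c[:374,:391]=cv2.resize(t[150:370,170:400],None,fx=1.7,fy=1.7); c[:390,400:764]=cv2.resize(t[90:240,340:480],None,fx=2.6,fy=2.6)
c[390:600,400:736]=cv2.resize(fs["wrist"]["image"],(336,210)); c[376:600,:336]=cv2.resize(fs["top"]["image"][100:212,280:448],None,fx=2,fy=2)
cv2.imwrite("pics/c4.png",c[:,:,::-1])
E
```

```text
stop above seat 2.0360603963445006e-05
put back -1 True t=17.2 w=0.997
closed t=19.6 w=0.458 f [ 0.21  1.02 -0.15]
slot 0 df [-0.16  0.13 -3.69] t=21.2 w=0.459
hover t=24.5 w=0.453
```

View pics/c4.png

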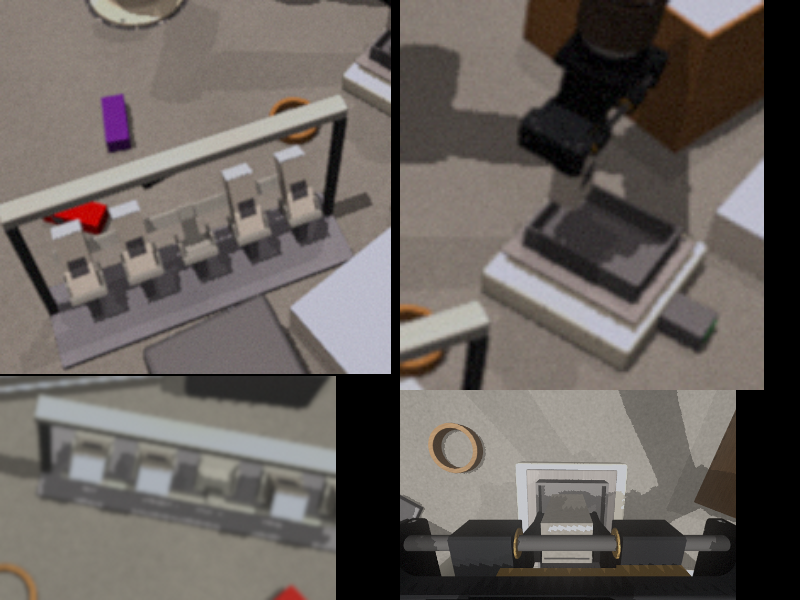

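Slot 0 weighs 3.69 N, so it is filled. Both empties are seated again, at (65, 230) and (125, 210). The carton is hovering over the tray, so I check the tray's position from the wrist view.

```bash
python3 - <<'E'
import cv2
i=cv2.imread("pics/h_wrist.png")[120:350,200:460]; cv2.imwrite("pics/c5.png",cv2.resize(i,None,fx=2.6,fy=2.6,interpolation=cv2.INTER_CUBIC))
E
```

```text
(no output)
```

View pics/c5.png

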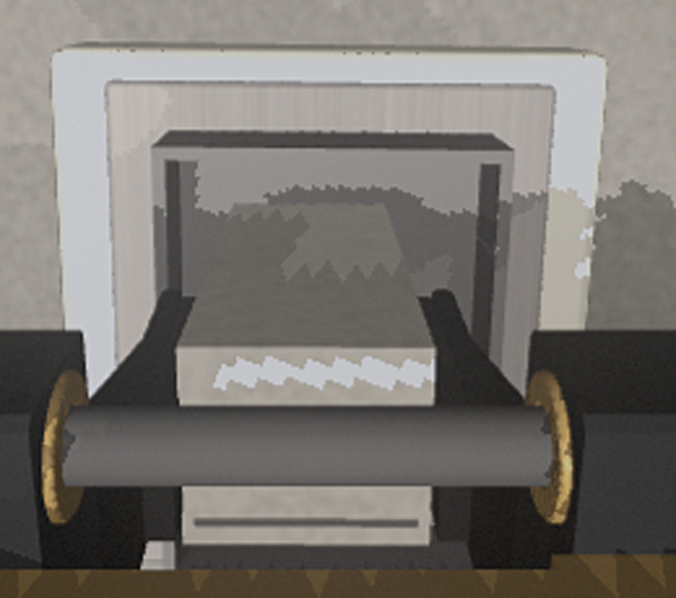

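```bash
python3 - <<'E'
from h import *
f=arm.grab_frame("wrist"); o=lambda p:[[200+x/2.6,120+y/2.6] for x,y in p]
def loc(P): d=P-T; return np.c_[d@TX,d@TY,P[:,2]].round(4)
print("rim",loc(cast(f,o([(152,150),(513,150),(165,162),(501,162)]),.1)))
print("body end",loc(cast(f,o([(52,52),(605,55)]),.046)))
print("carton bottom",loc(cast(f,o([(232,205),(386,205)]),.13)),"top",loc(cast(f,o([(177,347),(436,347)]),.23)))
E
```

```text
rim [[-0.0689 -0.0461  0.1   ]
 [-0.0688  0.0607  0.1   ]
 [-0.0653 -0.0423  0.1   ]
 [-0.0652  0.0573  0.1   ]]
body end [[-0.0944 -0.0891  0.046 ]
 [-0.0932  0.1041  0.046 ]]
carton bottom [[-0.0593 -0.0202  0.13  ]
 [-0.0592  0.0206  0.13  ]] top [[-0.0605 -0.0205  0.23  ]
 [-0.0605  0.0192  0.23  ]]
```

The wrist view puts the tray about 5 mm in x and 7 mm in y from my estimate. The carton reads where commanded, so I'll shift the tray centre and place.

```bash
echo 'T=T+.005*TX+.006*TY' >> h.py; python3 - <<'E'
from h import *
arm.movel(traypose(-.044,.05,D)[0],.1); place(-.044)
goto(1); w=feel(1)
if w is not None and w>2: carry(1,.0)
fs={n:arm.grab_frame(n) for n in("wrist","scene")}
c=np.zeros((600,800,3),np.uint8); t=fs["scene"]["image"]
c[:374,:391]=cv2.resize(t[150:370,170:400],None,fx=1.7,fy=1.7); c[:390,400:764]=cv2.resize(t[90:240,340:480],None,fx=2.6,fy=2.6)
c[376:600,:358]=cv2.resize(fs["wrist"]["image"],(358,224)); cv2.imwrite("pics/c6.png",c[:,:,::-1])
E
```

```text
touch True height -0.0026 t=26.4 w=0.459
released t=28.4 w=1.000
closed t=33.2 w=0.455 f [0.89 1.33 0.09]
slot 1 df [ 0.17 -0.32 -3.77] t=34.7 w=0.453
hover t=38.1 w=0.460
```

View pics/c6.png

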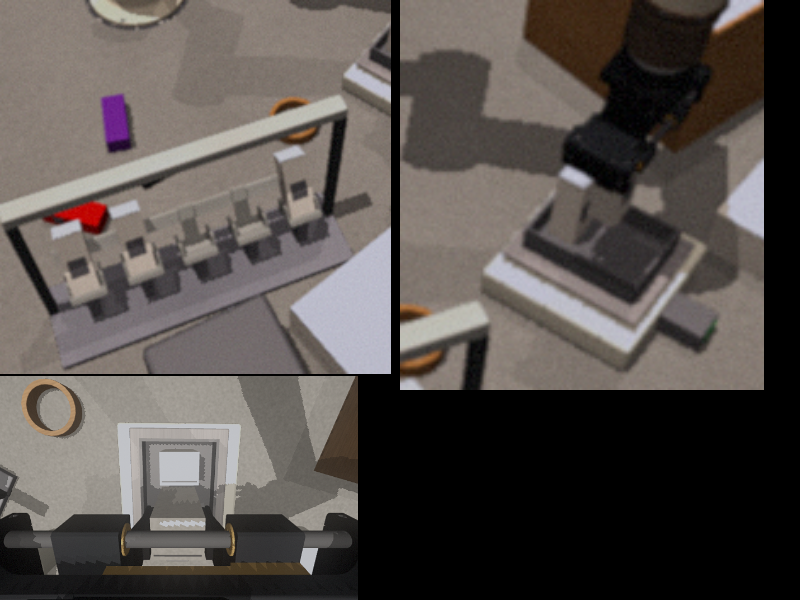

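The first carton stands upright in the tray at about (572, 205), clear of the second held one, and slot +1 is filled (3.77 N). I'll place it, then do the last with a higher hover.

```bash
sed -i 's/traypose(x,.06,D)/traypose(x,.13 if x>.02 else .06,D)/' h.py; python3 - <<'E'
from h import *
place(0.); goto(2); w=feel(2)
if w is not None and w>2:
    carry(2,.044); place(.044); arm.movel(traypose(.044,.2,D)[0],.2)
print(st())
fs={n:arm.grab_frame(n) for n in("wrist","scene","top")}
c=np.zeros((600,800,3),np.uint8); t=fs["scene"]["image"]
c[:374,:391]=cv2.resize(t[150:370,170:400],None,fx=1.7,fy=1.7); c[:390,400:764]=cv2.resize(t[90:240,340:480],None,fx=2.6,fy=2.6)
c[376:600,:358]=cv2.resize(fs["wrist"]["image"],(358,224)); c[392:600,400:800]=cv2.resize(fs["top"]["image"][100:250],(400,94))[0:1].repeat(208,0)*0
c[392:598,400:800]=cv2.resize(fs["top"]["image"][100:265,150:470],(400,206)); cv2.imwrite("pics/c7.png",c[:,:,::-1])
E
```

```text
touch True height -0.0051 t=39.6 w=0.457
released t=41.7 w=1.001
closed t=46.7 w=0.457 f [ 0.79  1.56 -0.89]
slot 2 df [-0.03  0.07 -4.2 ] t=48.2 w=0.458
hover t=51.7 w=0.456
touch True height -0.0077 t=53.7 w=0.456
released t=55.8 w=0.999
t=56.5 w=1.001
```

View pics/c7.png

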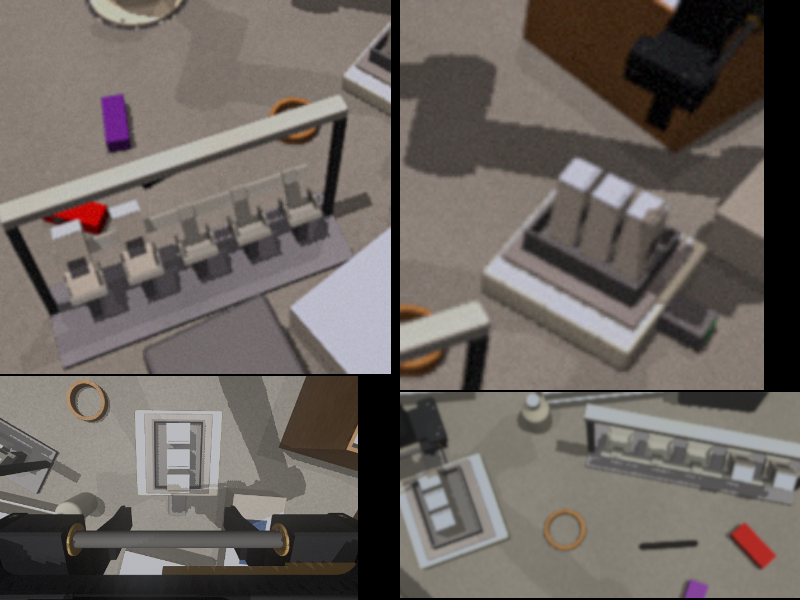

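All three stand upright in the tray, and the two empties are in their slots. One numeric check that they are seated, then I hand in.

```bash
python3 - <<'E'
from h import *
im=arm.grab_frame("top")["image"].astype(int)
m=((im.min(2)>150)&(im[...,2]>im[...,0]+3)).astype(np.uint8); mm=np.zeros_like(m); mm[150:180,405:475]=m[150:180,405:475]
k,_,s,c=cv2.connectedComponentsWithStats(mm); print([(c[i].round(1),s[i,4]) for i in range(1,k) if s[i,4]>60],"start 423.5,164.9 / 456.8,171.2", force())
arm.close_job(); print(st())
E
```

```text
[(array([424.3, 165. ]), np.int32(168)), (array([457.6, 171.3]), np.int32(169))] start 423.5,164.9 / 456.8,171.2 [0.09643471 0.32115989 0.06703369]
the job is handed in; nothing more can be done
the job is handed in; nothing more can be done
```

The three filled cartons stand upright in a row in the tray. The two empty ones are back in their own slots, and I handed the job in at about 57 s of the 72 s allowed.

- **Weighing:** I lifted each carton off the rack's rib and read the wrist force. The two at the robot's right read about 0.2 to 1.1 N, so they are empty. The middle one and the two at the robot's left read 3.7, 3.8 and 4.2 N, so they are filled. The second empty first read only 0.24 N because of sensor noise, and a longer reading gave 0.8 N.
- **Placing:** Each filled carton was lowered slowly until the force changed by about 3 N, then let go. Touch heights of −2.6, −5.1 and −7.7 mm match the pan sinking under the load.
- **Last checks:** The final pictures show all three upright and free of the gripper, and the bystanders and the red and purple blocks look untouched. The empties' top faces are within 1 pixel (about 2 mm, sideways) of where they started, which is within the slot play. The wrist force was about zero.
- **Disagreements:** The camera views differed by about 5 to 8 mm on the tray's centre. I used the close wrist view, and the cartons fitted clear of the walls. Both put-backs stopped on the force limit. For the second that was right at the seat, but for the first I did not record the height, so its seating rests on the final picture and the pixel check.

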